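# Hang the sole template on the side hook

## Robot

A 6-joint arm with a two-finger parallel gripper is mounted at the origin on a cart in front of the work surface, level with it; the furniture and walls round the work are solid. World frame = base frame: x ahead of the robot, y to its left, z up, the work surface at z = 0. Lengths are in mm, angles in rad, forces in N, time in s.
With the tool pointing down it reaches from about 325 to 900 mm from the base axis. Payload 6.1 kg.
Tool frame: the origin (TCP) lies between the finger pads, 19 mm behind the fingertips; this is the grasp point; z points along the fingers, y is the line along which they close (so a half turn about z gives the same grasp; the last joint's range is limited). The gripper opens to 85 mm and grips with 20 to 120 N. Pads are 22 mm wide; open, the fingers measure 114 mm over their backs; the gripper's body (76 mm by 85 mm) begins 54 mm behind the grasp point. The pads swing forward as they close: fully open they stand 13 mm farther back than shut.
Start: joints at [-1.323, 0.22, 1.526, -0, 1.395, -0.126], TCP at [228.215, -581.837, 250] pointing down, gripper open.
Joint ranges: [-2.98, 2.98], [-0.91, 2.08], [0.09, 2.57], [-1.24, 4.39], [0.2, 2.65], [-2.68, 2.68]. Speed limits (rad/s): [2.57, 2.57, 3.01, 3.14, 3.14, 3.14].

## Interface

Orientations are given as a rotation vector (axis times angle).
In Python, from rig import ctrl gives the robot as it stands.
- The arm moves only by the shell command python3 -m handwheel 'ROWS' [FORCE]. ROWS is JSON, a list of rows, each a list of 3 entries, a list of its own where there are three numbers: the shift along the tool's x, y, z in mm, then the turn, a rotation vector about the tool's x, y, z in degrees, then the closure, from -1 (fully open) to 1 (shut). A call has 1 to 10 rows; each row shifts and turns the commanded pose from where the row before left it, along the tool's axes as they then stand; what a row does not reach is not made up. A row lasts 1/12 s, in which the tool goes at most 41.7 mm and 7.16 degrees, less where a joint would pass 70% of its speed; a pose out of reach is approached as far as the arm can. A call is refused whole if a number of a shift passes 41.7 or a number of a turn 7.16, either way. A call with a gripper value outside its range is refused whole. The fingers move at their own pace and stop on an object; FORCE is the grip in N (left out, the last holds). Time passes only in rows, so rows that do not move let the fingers close. It gives the time, the measured TCP pose, the force, the opening and the grip force at its end, in the units of the state.
- ctrl.state(): the state, without advancing time (a new reading comes with each control period).
- ctrl.camera(name): name is "scene" or "top" or "wrist"; returns (picture, depth): 384x512x3 uint8, red, green, blue; 384x512 float32, mm along the optical axis (not along the pixel's ray), 0 where there is no reading.
- ctrl.camera_info(name): a dict with "camera_matrix" (3x3 intrinsics, pixels), "k1" (the pictures are not rectified: a ray, as slopes to the right and down, at radius r is drawn at 1 + k1 r^2 times it, then the intrinsics apply), "T" (4x4, takes a point from camera to world coordinates). Camera axes: x right, y up, looking along -z (the intrinsics and any distortion apply to the point x, -y, -z); pixel columns grow to the right and rows downward; lengths in mm; the calibration is good to about 2 mm. A picture is of the moment at which its call begins: read the wrist's pose just before it. camera_info takes no time and is no camera call; for the wrist camera it gives the pose at the moment of the call.
- ctrl.finish_job(): hands the job in; it is judged then, once.
The state is a dict: "t": time; "joint_pos": joint angles; "dq": joint speeds; "effort": joint torques, N m; "position": TCP position; "ee_rot": TCP orientation; "contact_force": force on the tool from outside, world axes, zero at the start; "torque": the same for the moment, N m; "opening": finger opening in mm; "grasp_force": force on a finger pad.
Only numpy, scipy, OpenCV 4.12 (cv2) and the standard library are available. Lean on these libraries where they do the work, as an engineer would, in place of code of your own. Each camera call takes 0.05 s, during which the arm holds its last target. There are 200 camera calls.

## Task

Lift the red-handled sole template out of its wooden rest and hang it by its eye on the hook of the telescopic stand: bring it in sideways over the hook's upturned tip, then let it down into the throat, between tip and black disc, so that it hangs free and still. Nobody noted how high the hook is clamped today, so feel for it gently, never push hard on the stand, and leave the glue jar beside the shoe where it is.

Things in the scene. Friction and masses are not known exactly. Their poses are not given: they have to be found in the camera images.
- sole_template: loose aluminium sole-shaped plate, 0.14 to 0.28 kg, 172 mm tall, 80 wide (x), 5 thick (y), upright in the rest's slot at the start. Origin: middle of its bottom edge, z up. At its top a red grip, z = 144 to 172 mm, 40 mm wide (x), 14 thick (y), to be pinched from above across y. Front and back are alike: it may hang either way round
- template_eye (a point): peak of the roof of the template's eye, mid-plate, 124.5 mm above its bottom edge; rests on the hook's bar when hung. The eye is a window through the plate along y, 26 mm wide (x), reaching 32 mm down from this point; its roof is a shallow V, about 3 mm lower at the sides. Axes as the template's
- template_grip (a point): middle of the red grip, a place for the tool point (TCP) to pinch it: 162 mm above the template's bottom edge, 37.5 mm above the eye's peak. Axes as the template's
- rest: fixed wooden rest 110 x 75 mm, 47 mm high; a slot along its x, 7 mm wide, its floor 12 mm above the table, holds the template's lowest 35 mm. Origin: centre of its underside. Beware: to the right of it (about x 0.47 to 0.62, y -0.15 to 0.12) a big shoe hangs on a jack with a tall arm post at its far right (about y -0.2); pass it drawn in close to the robot, not straight across
- hook_stand: fixed stand: grey base plate 100 (x) by 170 mm (y), 10 thick; post at local y = +75 mm, a tube 20 mm across, 130 high, its clamp knob reaching to y = +112. A steel rod slides in the tube and bends over at its top into a level bar along local -y that ends in the hook. Origin on the table, below the throat's middle, z up. Nothing stands higher than the hook's tip
- below_throat (a point): table point below the throat's middle. The throat is a length of level bar (8 mm thick, at stand x = 0) between a black stop disc (28 mm across, face at stand y = +8 mm) and the upturned tip (8 mm thick, centre at y = -13.5, rising 12 mm above the bar's top). Open beyond the tip: the template enters from -y, moving along +y. Axes as the stand's
- below_bar (a point): table point below the free part of the bar between disc and post (stand y = +40 mm; bar free from y = +12 to +65), which may be touched from above. It is level: its top is as high as in the throat. That height is NOT reported: anywhere from 165 to 255 mm above the table, clamped and constant during the work. Axes as the stand's
- glue_jar: loose jar with black lid, 60 mm across, 92 mm high, a bystander on the open table between shoe and stand; origin at the centre of its underside

How it is judged:
By the outcome, as a careful person would: the job done as asked, in the order asked, and still so for the second after the job is handed in, with the robot touching nothing.
It also fails if it takes over 64 s, if anything falls off the work surface, if the arm or the gripper's body presses on something with over 40 N, if the wrist force passes 120 N, or if a joint passes its speed limit or range.

## Working session

There is one attempt and no reset: what is moved stays moved. The work goes in short steps, Python scripts to look and compute and a shell command to move; the robot and the scene stay as the last step left them, time stands still between calls to the robot, and variables do not carry over. Pictures are saved under pics/ and viewed, at most 10 in all, crops included, and the job is handed in when it is done.

```bash
mkdir -p pics
cat > h.py <<'E'
import numpy as np, cv2
from rig import ctrl
def grab(n,save=None):
    info=ctrl.camera_info(n); im,d=ctrl.camera(n)
    if save: cv2.imwrite('pics/'+save,im[:,:,::-1])
    return im,d,info
def cloud(d,info):
    K=np.array(info['camera_matrix'],float);k=info['k1'];T=np.array(info['T'])
    v,u=np.mgrid[0:d.shape[0],0:d.shape[1]]
    p=np.stack([u,v],-1).reshape(-1,1,2).astype(float)
    n=cv2.undistortPoints(p,K,np.array([k,0,0,0,0.])).reshape(d.shape+(2,))
    c=np.stack([n[...,0]*d,-n[...,1]*d,-d],-1)
    return c@T[:3,:3].T+T[:3,3]
E
python3 - <<'E'
from h import *
for n in('scene','top'):
    im,d,i=grab(n,n+'0.png'); np.savez(n+'0.npz',im=im,P=cloud(d,i),d=d); print(n,np.round(i['T'],2).tolist(),i['camera_matrix'],i['k1'])
s=ctrl.state();print(s)
E
```

```text
scene [[-0.62, 0.5, -0.6, -107.39], [-0.78, -0.4, 0.48, 763.06], [-0.01, 0.77, 0.64, 786.48], [0.0, 0.0, 0.0, 1.0]] [[468.21377599   0.         259.62449877]
 [  0.         468.21377599 193.3237449 ]
 [  0.           0.           1.        ]] -0.18596628385806988
top [[-0.02, 1.0, -0.08, 439.97], [-1.0, -0.02, -0.0, 256.2], [-0.0, 0.08, 1.0, 983.64], [0.0, 0.0, 0.0, 1.0]] [[389.16671038   0.         258.04624933]
 [  0.         389.16671038 194.75586441]
 [  0.           0.           1.        ]] 0.0022840958898113473
{'t': 0.1, 'joint_pos': array([-1.32309895e+00,  2.21157688e-01,  1.52753261e+00,  7.61731030e-06,
        1.39474112e+00, -1.26108012e-01]), 'dq': array([ 2.05735125e-03,  8.76422631e-04, -3.43568947e-03,  2.99961788e-03,
       -4.36350612e-05, -2.60191087e-04]), 'effort': array([ 2.36331187e-03, -4.98242497e+01, -3.90546584e+01, -1.15852813e-04,
        5.56968822e-03, -1.92207530e-06]), 'position': array([ 228.08579569, -581.31431456,  248.98317137]), 'ee_rot': array([-3.08507671e+00, -5.83416323e-01,  1.63634168e-04]), 'contact_force': array([-0.26136786,  0.89432525, -0.52595374]), 'torque': array([-0.00548187, -0.01261828,  0.03130543]), 'grasp_force': 0.0, 'opening': 85.3114524996843}
```

```bash
ls; ls pics
```

```text
h.py
pics
scene0.npz
top0.npz
scene0.png
top0.png
```

View pics/scene0.png

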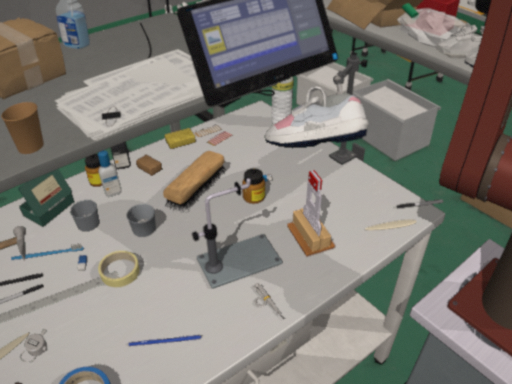

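View pics/top0.png

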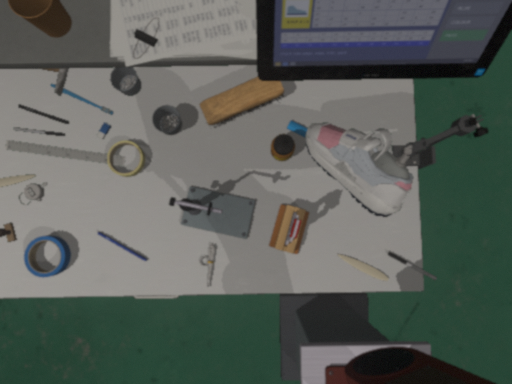

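The scene view shows the template's red grip at (315,185) in the rest at (311,233), with the bar running from (208,193) to the hook at (243,188). The jar is at (254,185). In the top view the rest is at (290,228), the base plate at (217,212), the hook bar from (185,203) to (215,208), and the jar at (283,147).

Run:
```python
from h import *
for n in('scene','top'):
    z=np.load(n+'0.npz');P=z['P'];im=z['im'].astype(int);d=z['d']
    hsv=cv2.cvtColor(z['im'],cv2.COLOR_RGB2HSV)
    R=(P[...,0]>150)&(P[...,0]<700)&(P[...,1]>-100)&(P[...,1]<600)&(d>0)
    def rep(nm,m):
        p=P[m]
        if len(p)<4: print(n,nm,len(p));return
        r=cv2.minAreaRect(p[:,:2].astype(np.float32))
        print(n,nm,len(p),'med',np.median(p,0).round(1),'zrange',np.percentile(p[:,2],[2,98]).round(),'rect',np.round(r[0],1),np.round(r[1],1),round(r[2],1))
    red=R&(im[...,0]>130)&(im[...,1]<80)&(im[...,2]<80)&(P[...,2]>100)
    vv,uu=np.where(red);rep('red',red)
    near=lambda u,v,r:(abs(np.arange(512)[None]-u)<r)&(abs(np.arange(384)[:,None]-v)<r)
    c=(311,225) if n=='scene' else(290,228)
    rep('rest',R&near(*c,30)&(hsv[...,1]>90)&(P[...,2]>42)&(P[...,2]<52))
    c=(240,260) if n=='scene' else(217,212)
    rep('base',R&near(*c,48)&(P[...,2]>6)&(P[...,2]<14)&(hsv[...,1]<80)&(hsv[...,2]<150))
    c=(225,195) if n=='scene' else(200,206)
    m=R&near(*c,40)&(P[...,2]>140)&(P[...,2]<280);rep('bar',m)
    v,u=np.where(m); 
    for a,b in list(zip(u,v))[::max(1,len(u)//25)]: print((a,b),P[b,a].round(),im[b,a])
    c=(254,180) if n=='scene' else(283,147)
    rep('jar',R&near(*c,20)&(P[...,2]>80)&(P[...,2]<105))
    z8=cv2.resize(z['im'][130:290,180:340] if n=='scene' else z['im'][140:260,160:320],None,fx=4 if n=='top' else 3.6,fy=4 if n=='top' else 3.6,interpolation=cv2.INTER_CUBIC)
    cv2.imwrite('pics/'+n+'crop.png',z8[:,:,::-1])
```

```text
scene red 35 med [425.  190.7 182. ] zrange [162. 185.] rect [436.6 186.1] [12.1 38.1] 79.0
scene rest 397 med [420.6 195.2  46.1] zrange [43. 49.] rect [434.9 184.7] [ 46.4 110.1] 73.1
scene base 2243 med [472.  357.1   9.7] zrange [ 7. 13.] rect [483.8 356.8] [189.8 246.7] 42.0
scene bar 350 med [486.4 387.6 210.2] zrange [145. 223.] rect [485.5 375.7] [95.5 26.9] 68.1
(np.int64(247), np.int64(179)) [475. 335. 225.] [138 131 137]
(np.int64(246), np.int64(182)) [475. 337. 219.] [115 103  99]
(np.int64(235), np.int64(184)) [485. 357. 218.] [44 44 43]
(np.int64(239), np.int64(185)) [473. 356. 222.] [88 84 83]
(np.int64(239), np.int64(186)) [473. 356. 220.] [54 53 53]
(np.int64(239), np.int64(187)) [471. 358. 220.] [36 34 36]
(np.int64(236), np.int64(188)) [479. 359. 213.] [143 135 141]
(np.int64(232), np.int64(189)) [481. 367. 213.] [162 154 159]
(np.int64(228), np.int64(190)) [485. 374. 212.] [179 170 177]
(np.int64(222), np.int64(191)) [490. 385. 212.] [173 165 170]
(np.int64(236), np.int64(191)) [481. 358. 203.] [84 80 81]
(np.int64(227), np.int64(192)) [482. 379. 211.] [162 154 15
[... 2260 characters left out ...]
53 52 52]
(np.int64(205), np.int64(208)) [481. 363. 214.] [115 110 115]
(np.int64(213), np.int64(208)) [480. 347. 215.] [76 74 77]
(np.int64(207), np.int64(209)) [479. 359. 211.] [87 84 88]
(np.int64(215), np.int64(209)) [478. 343. 213.] [98 94 99]
(np.int64(209), np.int64(210)) [476. 354. 223.] [37 36 36]
(np.int64(217), np.int64(210)) [476. 339. 216.] [108 104 109]
(np.int64(210), np.int64(211)) [475. 353. 211.] [50 50 51]
(np.int64(220), np.int64(211)) [474. 332. 226.] [110 105 110]
(np.int64(220), np.int64(212)) [472. 332. 224.] [108 104 108]
(np.int64(209), np.int64(215)) [467. 355. 211.] [66 69 70]
top jar 112 med [637.2 194.7  81.1] zrange [80. 93.] rect [638.8 194.3] [43.9 40.5] 33.6
```

View pics/topcrop.png

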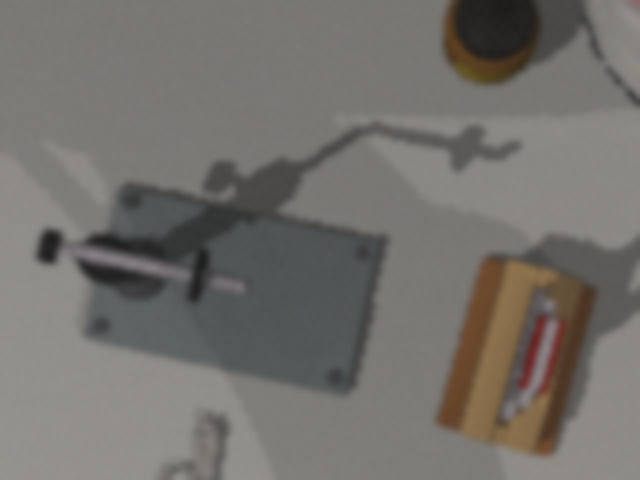

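View pics/scenecrop.png

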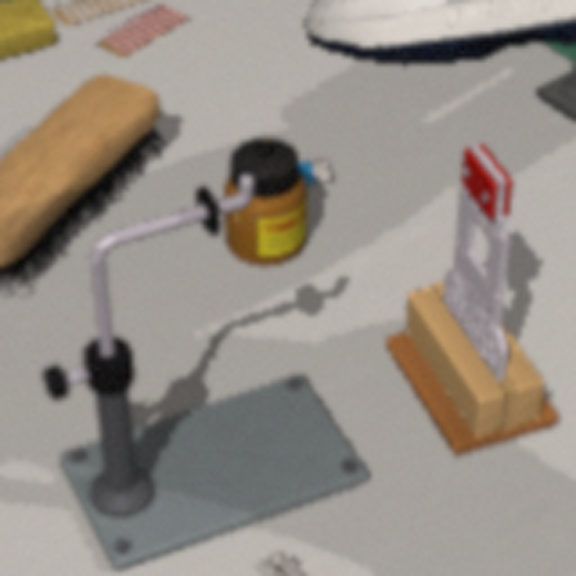

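The crops confirm the layout: hook tip at crop (243,287), disc at (200,275), bar to (80,252), and the grip at (540,352). The bar top reads about 213 mm, which fits the 165–255 range, and the disc top at about 223 agrees with it. I'll refine the poses and start the first move, which lifts and draws in.

```bash
cat > fit.py <<'E'
from h import *
for n in('scene','top'):
    z=np.load(n+'0.npz');P=z['P'];im=z['im'].astype(int);d=z['d'];hsv=cv2.cvtColor(z['im'],cv2.COLOR_RGB2HSV)
    X,Y,Z=P[...,0],P[...,1],P[...,2]
    def rect(nm,m):
        m=m.astype(np.uint8);k,l,st,_=cv2.connectedComponentsWithStats(m);j=1+np.argmax(st[1:,4]);p=P[l==j]
        r=cv2.minAreaRect(p[:,:2].astype(np.float32));b=cv2.boxPoints(r);e=b[1]-b[0];f=b[2]-b[1];L=e if np.hypot(*e)>np.hypot(*f) else f
        print(n,nm,len(p),'ctr',np.round(r[0],1),'size',np.round(r[1],1),'long ang',round(np.degrees(np.arctan2(L[1],L[0]))%180,1),'mean',p.mean(0).round(1),'z',np.percentile(p[:,2],[5,95]).round(1))
    near=(X>350)&(X<560)&(Y>90)&(d>0)&(Y<480)
    red=near&(im[...,0]>1.8*im[...,1])&(im[...,0]>1.8*im[...,2])&(Z>130)
    rect('red',red);rect('redtop',red&(Z>178))
    rect('plate+grip',near&(Y<250)&(Z>60))
    rect('base',near&(Y>250)&(Z>5)&(Z<15))
    m=near&(Y>325)&(Y<405)&(Z>206)&(Z<219)&(hsv[...,2]>75)
    q=P[m];
    for _ in range(3):
        a=np.polyfit(q[:,1],q[:,0],1); r=q[:,0]-np.polyval(a,q[:,1]); q=q[abs(r)<5]
    print('bar x at y=347,380:',np.polyval(a,[347,380]).round(1),'yaw',-np.degrees(np.arctan(a[0])).round(2),len(q),'z',np.percentile(q[:,2],[10,50,90]).round(1))
    dk=near&(Y>325)&(Y<385)&(Z>190)&(hsv[...,2]<62); rect('disc',dk)
    tip=near&(Y>315)&(Y<345)&(Z>215); print('tip',P[tip].mean(0).round(1),tip.sum())
E
python3 fit.py
python3 -m handwheel '[[[14,-24,-9],[0,0,0],-1],[[14,-24,-9],[0,0,0],-1],[[14,-24,-9],[0,0,0],-1],[[14,-24,-9],[0,0,0],-1],[[14,-24,-9],[0,0,0],-1],[[14,-24,-9],[0,0,0],-1]]'
python3 -m handwheel '[[[14,-24,-9],[0,0,0],-1],[[14,-24,-9],[0,0,0],-1],[[14,-24,-9],[0,0,0],-1],[[14,-24,-9],[0,0,0],-1],[[14,-24,-9],[0,0,0],-1],[[14,-24,-9],[0,0,0],-1],[[0,0,0],[0,0,0],-1]]'
```

```text
scene red 91 ctr [437.5 188.9] size [ 4.3 39. ] long ang 161.4 mean [436.5 189.6 173.5] z [160.6 184.1]
scene redtop 32 ctr [437.1 189. ] size [ 4.1 38.3] long ang 161.2 mean [436.9 189.1 182. ] z [178.8 184.6]
scene plate+grip 672 ctr [437.6 183.4] size [16.4 81. ] long ang 164.7 mean [433.9 185.9 125.9] z [ 65.5 183.9]
scene base 2255 ctr [480.5 360. ] size [169.6 102.8] long ang 76.5 mean [474.6 358.5   9.8] z [ 7.1 12.6]
bar x at y=347,380: [475.9 483.8] yaw -13.5 137 z [208.6 211.7 214.1]
scene disc 31 ctr [476.3 357.1] size [ 3.3 23.9] long ang 167.8 mean [474.7 358.1 215.1] z [204.3 222.6]
tip [473.2 334.3 220.5] 20
top red 31 ctr [438.8 187.3] size [ 2.1 36.2] long ang 163.0 mean [439.6 187.4 179.4] z [167.7 185.2]
top redtop 19 ctr [440.  186.9] size [ 1.8 33.7] long ang 162.3 mean [440.4 186.8 183.9] z [181.8 185.4]
top plate+grip 232 ctr [437.9 181.7] size [14.8 78.5] long ang 162.2 mean [437.8 182.6 151.1] z [ 67.9 185.8]
top base 2328 ctr [482.1 358.7] size [170.1 101. ] long ang 76.6 mean [479.2 351.8  10.4] z [ 7.4 13.3]
bar x at y=347,380: [478.  485.5] yaw -12.84 110 z [211.3 213.1 215.1]
top disc 38 ctr [480.5 354.5] size [ 6.7 24.3] long ang 171.7 mean [480.3 353.5 218.8] z [211.3 223.2]
tip [474.7 333.4 222.2] 18
t: 0.6
position: [253.7, -415.5, 303.7]
ee_rot: [-3.086, -0.583, 0.0]
contact_force: [0.6, 0.2, 0.3]
opening: 85.1
grasp_force: 0.0
t: 1.18
position: [280.3, -249.4, 360.0]
ee_rot: [3.084, 0.588, 0.004]
contact_force: [0.3, -0.3, 0.3]
opening: 85.5
grasp_force: 0.0
```

```bash
python3 -m handwheel '[[[0,0,0],[0,0,-7.05],-1],[[0,0,0],[0,0,-7.05],-1],[[0,0,0],[0,0,-7.05],-1],[[0,0,0],[0,0,-7.05],-1],[[0,0,0],[0,0,-7.05],-1],[[0,0,0],[0,0,-7.05],-1],[[0,0,0],[0,0,-7.05],-1],[[0,0,0],[0,0,-7.05],-1],[[0,0,0],[0,0,-7.05],-1],[[0,0,0],[0,0,-7.05],-1]]'
python3 -m handwheel '[[[0,0,0],[0,0,-7.05],-1],[[0,0,0],[0,0,-7.05],-1],[[0,0,0],[0,0,-7.05],-1],[[0,0,0],[0,0,-7.05],-1],[[0,0,0],[0,0,-7.05],-1],[[0,0,0],[0,0,-7.05],-1],[[0,0,0],[0,0,-7.05],-1],[[0,0,0],[0,0,-7.05],-1],[[0,0,0],[0,0,-7.05],-1],[[0,0,0],[0,0,-7.05],-1]]'
```

```text
t: 2.02
position: [279.2, -252.6, 357.4]
ee_rot: [-2.177, -2.264, 0.0]
contact_force: [-0.5, 0.2, -0.2]
opening: 85.0
grasp_force: 0.0
t: 2.85
position: [279.2, -252.6, 357.4]
ee_rot: [-0.471, -3.105, -0.001]
contact_force: [-0.0, 0.3, 0.1]
opening: 85.4
grasp_force: 0.0
```

```bash
cat > go.py <<'E'
# python3 go.py X Y Z YAW : remaining shift in tool axes, and turn about tool z
import sys;from h import *
from scipy.spatial.transform import Rotation as R
s=ctrl.state();r=R.from_rotvec(s['ee_rot']);M=r.as_matrix()
yaw=np.degrees(np.arctan2(M[1,0],M[0,0]))
t=np.array(sys.argv[1:4],float);print('pos',s['position'].round(1),'yaw',yaw.round(2),'tilt',(M[:2,2]*57.3).round(2),'t',round(s['t'],2),'F',s['contact_force'].round(1),'q',s['joint_pos'].round(2),'open',round(s['opening'],1))
print('tool shift',(M.T@(t-s['position'])).round(1),'turn z',round((yaw-float(sys.argv[4])+180)%360-180,2))
E
python3 go.py 375 110 360 162.7
```

```text
pos [ 279.2 -252.6  357.4] yaw 162.75 tilt [-0.04  0.04] t 2.85 F [-0.   0.3  0.1] q [-0.95 -0.46  1.95 -0.    1.65 -2.22] open 85.4
tool shift [ 16.  374.7  -2.5] turn z 0.05
```

```bash
python3 -m handwheel '[[[1.3,31,0],[0,0,0],-1],[[1.3,31,0],[0,0,0],-1],[[1.3,31,0],[0,0,0],-1],[[1.3,31,0],[0,0,0],-1],[[1.3,31,0],[0,0,0],-1],[[1.3,31,0],[0,0,0],-1]]'
python3 -m handwheel '[[[1.3,31,0],[0,0,0],-1],[[1.3,31,0],[0,0,0],-1],[[1.3,31,0],[0,0,0],-1],[[1.3,31,0],[0,0,0],-1],[[1.3,31,0],[0,0,0],-1],[[1.3,31,0],[0,0,0],-1],[[-7.6,17.6,12],[0,0,0],-1],[[-7.6,17.6,12],[0,0,0],-1]]'
python3 -m handwheel '[[[-7.6,17.6,12],[0,0,0],-1],[[-7.6,17.6,12],[0,0,0],-1],[[-7.6,17.6,12],[0,0,0],-1],[[0,0,0],[0,0,0],-1],[[0,0,0],[0,0,0],-1]]'
python3 go.py 437.7 183.5 300 162.7
python3 - <<'E'
from h import *
im,d,i=grab('wrist','w1.png');P=cloud(d,i).astype(float);np.savez('w1.npz',im=im,P=P,d=d)
im=im.astype(int);X,Y,Z=[P[...,k] for k in range(3)]
m=(d>0)&(X>380)&(X<500)&(Y>120)&(Y<250)
for nm,mm in(('top',m&(Z>178)&(Z<192)),('red',m&(im[...,0]>1.8*im[...,1])&(Z>140)&(Z<192)),('rest',m&(Z>43)&(Z<51))):
    p=P[mm]
    if len(p)<5: print(nm,len(p));continue
    r=cv2.minAreaRect(p[:,:2].astype(np.float32));print(nm,len(p),np.round(r[0],1),np.round(r[1],1),round(r[2],1),np.percentile(p[:,2],[5,50,95]).round(1))
E
```

```text
t: 3.35
position: [328.2, -71.6, 357.6]
ee_rot: [-0.481, -3.104, 0.0]
contact_force: [1.2, -0.3, 0.2]
opening: 85.4
grasp_force: 0.0
t: 4.02
position: [402.8, 137.5, 333.9]
ee_rot: [0.477, 3.104, 0.0]
contact_force: [-0.3, -0.4, -0.4]
opening: 85.3
grasp_force: 0.0
t: 4.43
position: [439.3, 179.3, 296.3]
ee_rot: [-0.478, -3.101, 0.003]
contact_force: [0.1, -0.2, 0.1]
opening: 85.5
grasp_force: 0.0
pos [439.3 179.3 296.3] yaw 162.48 tilt [-0.21 -0.06] t 4.43 F [ 0.1 -0.2  0.1] q [ 0.22 -0.17  1.84 -0.    1.48 -1.04] open 85.5
tool shift [ 2.8  3.5 -3.7] turn z -0.22
top 961 [437.6 183. ] [13.5 39.3] 72.7 [182.3 184.  185.2]
red 528 [437.4 183.1] [13.3 39.3] 72.5 [173.4 183.9 185.1]
rest 2971 [436.  183.6] [ 47.  108.5] 72.9 [45.5 47.1 48.4]
```

View pics/w1.png

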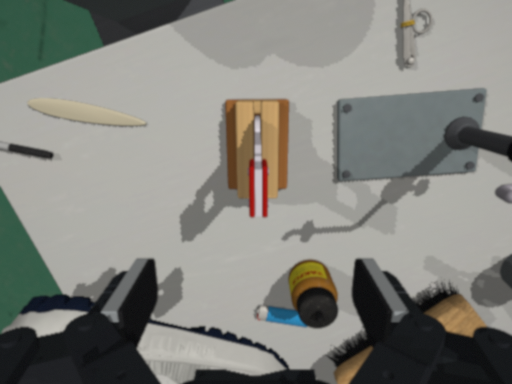

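The wrist view shows the grip at (258,190) upright in the rest. Measured centre is (437.5,183.1), top at 184 mm (expected 184), size 13.5 x 39 (expected 14 x 40), so I'll descend.

```bash
python3 go.py 437.5 183.1 174 162.7
python3 -m handwheel '[[[1.4,1.8,20],[0,0,-0.2],-1],[[1.4,1.8,20],[0,0,0],-1],[[0,0,20],[0,0,0],-1],[[0,0,20],[0,0,0],-1],[[0,0,20],[0,0,0],-1],[[0,0,15],[0,0,0],-1],[[0,0,7],[0,0,0],-1],[[0,0,0],[0,0,0],-1],[[0,0,0],[0,0,0],-1]]'
python3 go.py 437.5 183.1 174 162.7
```

```text
pos [439.5 179.  297.3] yaw 162.44 tilt [-0.11 -0.05] t 4.48 F [-0.4 -0.3  0.2] q [ 0.22 -0.17  1.84 -0.    1.48 -1.04] open 85.5
tool shift [  2.9   3.5 123.3] turn z -0.26
t: 5.23
position: [438.5, 183.3, 176.9]
ee_rot: [0.475, 3.105, 0.0]
contact_force: [-0.6, 0.1, 0.5]
opening: 85.4
grasp_force: 0.0
pos [438.5 183.3 176.9] yaw 162.58 tilt [0.05 0.01] t 5.23 F [-0.6  0.1  0.5] q [ 0.23 -0.08  1.98 -0.    1.24 -1.04] open 85.4
tool shift [ 0.9 -0.5  2.9] turn z -0.12
```

Close on it with 40 N, checking the state.

```bash
python3 -m handwheel '[[[1,-0.5,2.5],[0,0,0],0.3],[[0,0,0],[0,0,0],0.3],[[0,0,0],[0,0,0],0.3],[[0,0,0],[0,0,0],0.3],[[0,0,0],[0,0,0],0.3]]' 40
python3 -m handwheel '[[[0,0,0],[0,0,0],1],[[0,0,0],[0,0,0],1],[[0,0,0],[0,0,0],1],[[0,0,0],[0,0,0],1],[[0,0,0],[0,0,0],1],[[0,0,0],[0,0,0],1]]' 40
python3 go.py 437.5 183.1 174 162.7
```

```text
t: 5.65
position: [437.3, 183.5, 173.9]
ee_rot: [0.474, 3.105, 0.0]
contact_force: [0.2, -0.1, 1.2]
opening: 30.2
grasp_force: 0.0
t: 6.15
position: [437.2, 183.5, 173.8]
ee_rot: [0.475, 3.105, 0.0]
contact_force: [-0.5, -0.8, 3.4]
opening: 13.3
grasp_force: 39.8
pos [437.2 183.5 173.8] yaw 162.62 tilt [0.02 0.  ] t 6.15 F [-0.5 -0.8  3.4] q [ 0.23 -0.08  1.99 -0.    1.23 -1.04] open 13.3
tool shift [-0.4 -0.3 -0.2] turn z -0.08
```

```bash
python3 -m handwheel '[[[0,0,-3],[0,0,0],1],[[0,0,-6],[0,0,0],1],[[0,0,-8],[0,0,0],1],[[0,0,-10],[0,0,0],1],[[0,0,-12],[0,0,0],1],[[0,0,-12],[0,0,0],1],[[0,0,0],[0,0,0],1]]'
python3 -m handwheel '[[[0,0,-15],[0,0,0],1],[[0,0,-25],[0,0,0],1],[[0,0,-25],[0,0,0],1],[[0,0,-25],[0,0,0],1],[[0,0,-25],[0,0,0],1],[[0,0,-25],[0,0,0],1],[[0,0,-25],[0,0,0],1],[[0,0,-15],[0,0,0],1],[[0,0,0],[0,0,0],1],[[0,0,0],[0,0,0],1]]'
python3 go.py 487.6 385.7 404 166.6
```

```text
t: 6.73
position: [438.9, 183.9, 228.4]
ee_rot: [0.474, 3.1, 0.003]
contact_force: [-0.8, 0.5, -1.3]
opening: 13.2
grasp_force: 39.0
t: 7.57
position: [437.3, 183.5, 405.0]
ee_rot: [0.474, 3.104, 0.001]
contact_force: [0.4, 0.2, -2.2]
opening: 13.6
grasp_force: 39.3
pos [437.3 183.5 405. ] yaw 162.62 tilt [0.1  0.02] t 7.57 F [ 0.4  0.2 -2.2] q [ 0.23 -0.2   1.67 -0.    1.68 -1.04] open 13.6
tool shift [ 12.4 207.9   1.2] turn z -3.98
```

```bash
python3 -m handwheel '[[[0.7,12,0],[0,0,0],1],[[1.4,24,0],[0,0,0],1],[[1.4,24,0],[0,0,0],1],[[1.4,24,0],[0,0,0],1],[[1.4,24,0],[0,0,0],1],[[1.4,24,0],[0,0,0],1],[[1.4,24,0],[0,0,0],1],[[1.4,24,0],[0,0,0],1],[[1.4,18,0],[0,0,0],1],[[1.4,10,0],[0,0,0],1]]'
python3 -m handwheel '[[[0,0,0],[0,0,-2],1],[[0,0,0],[0,0,-2],1],[[0,0,0],[0,0,0],1],[[0,0,0],[0,0,0],1],[[0,0,0],[0,0,0],1]]'
python3 go.py 487.6 385.7 404 166.6
python3 - <<'E'
from h import *
for n in('scene','top'):
    im,d,i=grab(n,n+'1.png'); np.savez(n+'1.npz',im=im,P=cloud(d,i),d=d)
E
```

```text
t: 8.4
position: [485.9, 388.2, 401.1]
ee_rot: [-0.472, -3.102, 0.003]
contact_force: [0.5, 0.2, -2.7]
opening: 13.2
grasp_force: 39.5
t: 8.82
position: [486.3, 385.7, 403.8]
ee_rot: [-0.368, -3.119, 0.001]
contact_force: [0.9, -0.2, -2.0]
opening: 13.4
grasp_force: 39.5
pos [486.3 385.7 403.8] yaw 166.55 tilt [-0.06 -0.03] t 8.82 F [ 0.9 -0.2 -2. ] q [ 0.54  0.16  1.31 -0.    1.67 -0.79] open 13.4
tool shift [-1.3  0.3 -0.2] turn z -0.05
```

View pics/scene1.png

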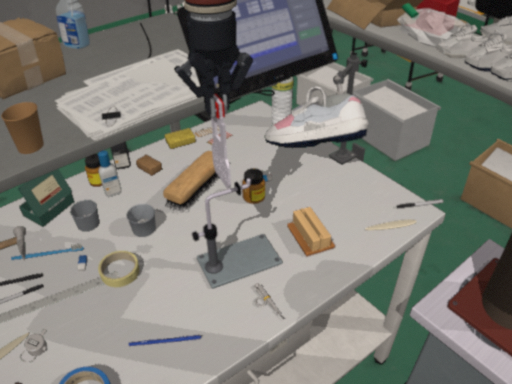

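The scene shows the template upright in the gripper at (220,150), its bottom edge near (228,183) just above the bar. The rest is empty and the jar untouched. I'll feel downward for the bar.

```bash
python3 -m handwheel '[[[-1.3,0,4],[0,0,0],1],[[0,0,6],[0,0,0],1],[[0,0,5],[0,0,0],1],[[0,0,3],[0,0,0],1],[[0,0,0],[0,0,0],1],[[0,0,0],[0,0,0],1]]'
for i in 1 2; do python3 go.py 487.6 385.7 375 166.6; sleep 0; done | head -2
python3 -m handwheel '[[[0,0,1],[0,0,0],1],[[0,0,1],[0,0,0],1],[[0,0,1],[0,0,0],1],[[0,0,0],[0,0,0],1]]' | egrep 'pos|contact'
python3 -m handwheel '[[[0,0,1],[0,0,0],1],[[0,0,1],[0,0,0],1],[[0,0,0],[0,0,0],1]]' | egrep 'pos|contact'
```

```text
t: 9.42
position: [487.6, 385.5, 386.0]
ee_rot: [-0.366, -3.119, 0.001]
contact_force: [0.1, 0.9, -2.5]
opening: 13.6
grasp_force: 39.5
pos [487.6 385.5 386. ] yaw 166.61 tilt [-0.05 -0.03] t 9.42 F [ 0.1  0.9 -2.5] q [ 0.54  0.16  1.34  0.    1.64 -0.79] open 13.6
tool shift [ 0.1  0.2 11. ] turn z 0.01
position: [487.7, 385.7, 383.4]
contact_force: [0.7, 0.4, -2.3]
position: [487.7, 385.6, 381.2]
contact_force: [-0.3, -0.7, -2.6]Exception ignored on flushing sys.stdout:
BrokenPipeError: [Errno 32] Broken pipe
```

```bash
python3 -m handwheel '[[[0,0,1],[0,0,0],1],[[0,0,1],[0,0,0],1],[[0,0,0],[0,0,0],1]]' | egrep 'pos|contact'
python3 -m handwheel '[[[0,0,0.8],[0,0,0],1],[[0,0,0],[0,0,0],1]]' | egrep 'pos|contact'
python3 -m handwheel '[[[0,0,0.8],[0,0,0],1],[[0,0,0],[0,0,0],1]]' | egrep 'pos|contact'
```

```text
position: [487.7, 385.6, 379.2]
contact_force: [-0.6, 0.3, -2.2]
position: [487.8, 385.6, 378.6]
contact_force: [-0.3, 0.9, -1.9]
position: [487.8, 385.6, 377.8]
contact_force: [0.3, -0.8, -2.0]
```

```bash
python3 -m handwheel '[[[0,0,0.7],[0,0,0],1],[[0,0,0],[0,0,0],1]]' | egrep 'pos|contact'
python3 -m handwheel '[[[0,0,0.7],[0,0,0],1],[[0,0,0],[0,0,0],1]]' | egrep 'pos|contact'
python3 -m handwheel '[[[0,0,0.7],[0,0,0],1],[[0,0,0],[0,0,0],1]]' | egrep 'pos|contact'
```

```text
position: [487.8, 385.6, 377.1]
contact_force: [0.7, 0.2, -3.2]
position: [487.7, 385.6, 376.3]
contact_force: [0.5, -1.0, -2.2]
position: [487.8, 385.6, 375.6]
contact_force: [-0.6, 0.8, -2.5]
```

```bash
python3 -m handwheel '[[[0,0,0.7],[0,0,0],1],[[0,0,0],[0,0,0],1]]' | egrep 'pos|contact'
python3 -m handwheel '[[[0,0,0.7],[0,0,0],1],[[0,0,0],[0,0,0],1]]' | egrep 'pos|contact'
python3 -m handwheel '[[[0,0,0.7],[0,0,0],1],[[0,0,0],[0,0,0],1]]' | egrep 'pos|contact'
```

```text
position: [487.8, 385.6, 375.3]
contact_force: [-0.3, -0.3, -0.6]
position: [487.9, 385.7, 375.1]
contact_force: [-0.9, 0.5, 1.5]
position: [487.9, 385.7, 374.9]
contact_force: [-1.8, -1.0, 4.9]
```

Contact starts at TCP z ≈ 375.4, so the bar top is 375.4 − 161.8 ≈ 213.6 mm, which agrees with the camera. Next I raise, move out beyond the tip, and lower to the entry height: TCP 269, with the eye peak 18 mm above the bar.

```bash
python3 -m handwheel '[[[0,0,-4],[0,0,0],1],[[0,0,-8],[0,0,0],1],[[0,0,-10],[0,0,0],1],[[0,0,-8],[0,0,0],1],[[0,0,0],[0,0,0],1],[[0,0,0],[0,0,0],1]]' | egrep 'pos|contact'
python3 go.py 466.1 298.3 400 166.6
python3 -m handwheel '[[[0,-5,0],[0,0,0],1],[[0,-12,0],[0,0,0],1],[[0,-18,0],[0,0,0],1],[[0,-18,0],[0,0,0],1],[[0,-18,0],[0,0,0],1],[[0,-12,0],[0,0,0],1],[[0,-7,0],[0,0,0],1],[[0,0,0],[0,0,0],1],[[0,0,0],[0,0,0],1]]'  | egrep 'pos|contact'
python3 go.py 466.1 298.3 269 166.6
```

```text
position: [488.1, 385.9, 404.8]
contact_force: [-0.1, -0.2, -2.8]
pos [488.1 385.9 404.8] yaw 166.62 tilt [0.09 0.06] t 12.08 F [-0.1 -0.2 -2.8] q [ 0.54  0.16  1.31  0.    1.67 -0.79] open 13.3
tool shift [  1.1 -90.3   4.7] turn z 0.02
position: [467.0, 298.1, 403.7]
contact_force: [0.7, -0.2, -1.7]
pos [467.  298.1 403.7] yaw 166.58 tilt [0.01 0.03] t 12.83 F [ 0.7 -0.2 -1.7] q [ 0.43 -0.    1.49  0.    1.66 -0.91] open 13.4
tool shift [ 1.000e+00 -1.000e-01  1.347e+02] turn z -0.02
```

```bash
python3 -m handwheel '[[[1,0,8],[0,0,0],1],[[0,0,18],[0,0,0],1],[[0,0,20],[0,0,0],1],[[0,0,20],[0,0,0],1],[[0,0,20],[0,0,0],1],[[0,0,20],[0,0,0],1],[[0,0,16],[0,0,0],1],[[0,0,8],[0,0,0],1],[[0,0,4],[0,0,0],1],[[0,0,0],[0,0,0],1]]' | egrep 'pos|contact'
python3 -m handwheel '[[[0,0,0],[0,0,0],1],[[0,0,0],[0,0,0],1]]' | egrep 'pos|contact'
python3 go.py 477.5 346.2 269 166.6
python3 - <<'E'
from h import *
out=[]
for n in('scene','top'):
    im,d,i=grab(n); np.savez(n+'2.npz',im=im,P=cloud(d,i),d=d)
    a=im[120:270,150:300] if n=='scene' else im[160:260,180:280]; out.append(cv2.resize(a,(400,400),interpolation=cv2.INTER_CUBIC))
    P=cloud(d,i);m=(d>0)&(P[...,1]>280)&(P[...,1]<320)&(P[...,0]>400)&(P[...,0]<540)&(P[...,2]>100)&(P[...,2]<225)
    p=P[m];p=(p-[477.7,346.9,213.6]);a=np.radians(-13.4);q=np.c_[p[:,0]*np.cos(a)+p[:,1]*np.sin(a),-p[:,0]*np.sin(a)+p[:,1]*np.cos(a),p[:,2]]
    print(n,len(q),'stand x',np.percentile(q[:,0],[1,50,99]).round(1),'y',np.percentile(q[:,1],[5,50,95]).round(1),'z',np.percentile(q[:,2],[1,99]).round(1)) if len(q) else print(n,0)
cv2.imwrite('pics/pre.png',np.hstack(out)[:,:,::-1])
E
```

```text
position: [465.5, 298.5, 268.6]
contact_force: [0.4, -0.2, -2.8]
position: [466.6, 298.8, 271.1]
contact_force: [-0.1, -0.2, -1.7]
pos [466.6 298.8 271.1] yaw 166.63 tilt [0.12 0.06] t 13.83 F [-0.1 -0.2 -1.7] q [ 0.43  0.04  1.69  0.    1.41 -0.91] open 13.1
tool shift [ 0.4 48.7  2.2] turn z 0.03
scene 699 stand x [-38.8  -4.5  40.1] y [-50.9 -47.  -46. ] z [-102.8    9.8]
top 0
```

View pics/pre.png

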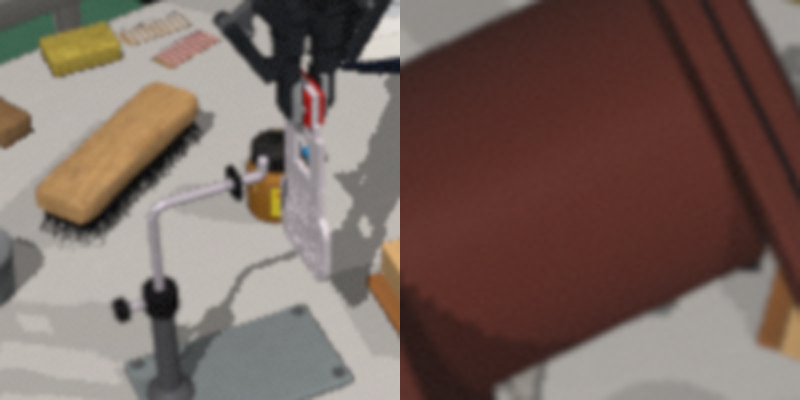

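The left crop shows the template just beyond the tip (262,165) with its eye at (303,150) facing it. The plate spans −39 to +40 mm about the bar line, so it is centred. I'll enter in small steps and watch the force.

```bash
python3 -m handwheel '[[[0.4,2,2],[0,0,0],1],[[0,5,0],[0,0,0],1],[[0,6,0],[0,0,0],1],[[0,6,0],[0,0,0],1],[[0,4,0],[0,0,0],1],[[0,2,0],[0,0,0],1],[[0,0,0],[0,0,0],1],[[0,0,0],[0,0,0],1]]' | egrep 'pos|contact'
python3 go.py 477.5 346.2 269 166.6
python3 -m handwheel '[[[0,1.5,0],[0,0,0],1],[[0,1.5,0],[0,0,0],1],[[0,1.5,0],[0,0,0],1],[[0,1.5,0],[0,0,0],1],[[0,0,0],[0,0,0],1]]' | egrep 'pos|contact'
python3 -m handwheel '[[[0,1.5,0],[0,0,0],1],[[0,1.5,0],[0,0,0],1],[[0,1.5,0],[0,0,0],1],[[0,0,0],[0,0,0],1]]' | egrep 'pos|contact'
python3 go.py 477.5 346.2 269 166.6
```

```text
position: [471.3, 322.9, 267.6]
contact_force: [1.1, 0.1, -1.7]
pos [471.3 322.9 267.6] yaw 166.64 tilt [-0.01 -0.01] t 14.6 F [ 1.1  0.1 -1.7] q [ 0.46  0.08  1.65 -0.    1.41 -0.87] open 13.5
tool shift [-0.6 24.1 -1.4] turn z 0.04
position: [472.8, 328.8, 267.8]
contact_force: [-0.7, 0.8, -2.8]
position: [473.9, 333.2, 267.7]
contact_force: [0.2, 0.4, -2.1]
pos [473.9 333.2 267.7] yaw 166.62 tilt [0.   0.01] t 15.35 F [ 0.2  0.4 -2.1] q [ 0.48  0.1   1.63  0.    1.41 -0.86] open 13.7
tool shift [-0.5 13.5 -1.3] turn z 0.02
```

Mid-tip now with no contact; raise 1 mm and continue.

```bash
python3 -m handwheel '[[[-0.5,1.5,-1],[0,0,0],1],[[0,1.5,0],[0,0,0],1],[[0,1.5,0],[0,0,0],1],[[0,1.5,0],[0,0,0],1],[[0,0,0],[0,0,0],1]]' | egrep 'pos|contact'
python3 -m handwheel '[[[0,1.5,0],[0,0,0],1],[[0,1.5,0],[0,0,0],1],[[0,1.5,0],[0,0,0],1],[[0,1.5,0],[0,0,0],1],[[0,1.3,0],[0,0,0],1],[[0,0,0],[0,0,0],1],[[0,0,0],[0,0,0],1]]' | egrep 'pos|contact'
python3 go.py 477.5 346.2 251 166.6
```

```text
position: [475.7, 338.9, 268.7]
contact_force: [0.1, -0.1, -2.3]
position: [477.3, 345.8, 268.7]
contact_force: [0.2, -0.0, -2.1]
pos [477.3 345.8 268.7] yaw 166.63 tilt [-0. -0.] t 16.35 F [ 0.2 -0.  -2.1] q [ 0.49  0.12  1.6  -0.    1.42 -0.84] open 13.5
tool shift [-0.1  0.4 17.7] turn z 0.03
```

```bash
python3 -m handwheel '[[[0,0.4,1.5],[0,0,0],1],[[0,0,1.5],[0,0,0],1],[[0,0,1.5],[0,0,0],1],[[0,0,1],[0,0,0],1],[[0,0,0],[0,0,0],1]]' | egrep 'pos|contact'
python3 -m handwheel '[[[0,0,1],[0,0,0],1],[[0,0,1],[0,0,0],1],[[0,0,0],[0,0,0],1]]' | egrep 'pos|contact'
python3 -m handwheel '[[[0,0,1],[0,0,0],1],[[0,0,1],[0,0,0],1],[[0,0,1],[0,0,0],1],[[0,0,0],[0,0,0],1]]' | egrep 'pos|contact'
python3 - <<'E'
from h import *
im,d,i=grab('scene');a=im[120:240,170:290];cv2.imwrite('pics/in.png',cv2.resize(a,(600,600),interpolation=cv2.INTER_CUBIC)[:,:,::-1])
E
```

```text
position: [477.3, 346.0, 262.7]
contact_force: [-0.6, -0.4, -2.5]
position: [477.4, 346.1, 261.0]
contact_force: [0.2, 0.4, -1.5]
position: [477.3, 346.1, 257.9]
contact_force: [-0.2, -0.2, -2.1]
```

View pics/in.png

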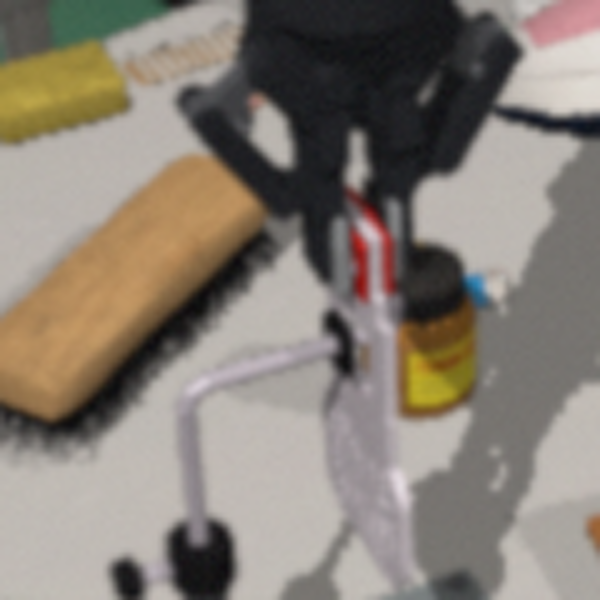

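The crop shows the plate in the throat against the disc side (345,345), with the tip hidden behind it. The peak is already below the tip top with no contact force. Now I lower gently to contact.

```bash
python3 -m handwheel '[[[0,0,1],[0,0,0],1],[[0,0,1],[0,0,0],1],[[0,0,1],[0,0,0],1],[[0,0,1],[0,0,0],1],[[0,0,0],[0,0,0],1]]' | egrep 'pos|contact'
python3 -m handwheel '[[[0,0,1],[0,0,0],1],[[0,0,0.6],[0,0,0],1],[[0,0,0],[0,0,0],1]]' | egrep 'pos|contact'
python3 -m handwheel '[[[0,0,0.6],[0,0,0],1],[[0,0,0],[0,0,0],1]]' | egrep 'pos|contact'
```

```text
position: [477.3, 346.1, 253.8]
contact_force: [-0.0, -0.8, -1.5]
position: [477.4, 346.1, 252.4]
contact_force: [-0.2, -0.5, -2.2]
position: [477.5, 346.1, 251.9]
contact_force: [0.2, -0.3, -1.6]
```

```bash
python3 -m handwheel '[[[0,0,0.6],[0,0,0],1],[[0,0,0],[0,0,0],1]]' | egrep 'pos|contact'
python3 -m handwheel '[[[0,0,0.6],[0,0,0],1],[[0,0,0],[0,0,0],1]]' | egrep 'pos|contact'
python3 -m handwheel '[[[0,0,0.5],[0,0,0],1],[[0,0,0],[0,0,0],1]]' | egrep 'pos|contact'
```

```text
position: [477.4, 346.2, 251.3]
contact_force: [0.1, 0.7, -2.0]
position: [477.5, 346.2, 250.9]
contact_force: [-0.4, -0.6, -1.3]
position: [477.6, 346.2, 250.8]
contact_force: [0.1, -1.1, 1.2]
```

Resting on the bar at the expected height of 251. Releasing slowly.

```bash
python3 -m handwheel '[[[0,0,0],[0,0,0],0.62],[[0,0,0],[0,0,0],0.58],[[0,0,0],[0,0,0],0.54],[[0,0,0],[0,0,0],0.5],[[0,0,0],[0,0,0],0.4],[[0,0,0],[0,0,0],0.3],[[0,0,0],[0,0,0],0.3],[[0,0,0],[0,0,0],0.3]]' 20
python3 -m handwheel '[[[0,0,-3],[0,0,0],0.3],[[0,0,-5],[0,0,0],0.3],[[0,0,-8],[0,0,0],0.3],[[0,0,-10],[0,0,0],0.3],[[0,0,-15],[0,0,0],0.3],[[0,0,-20],[0,0,0],0.3],[[0,0,-20],[0,0,0],0.3],[[0,0,-20],[0,0,0],0.3],[[0,0,-15],[0,0,0],0.3],[[0,0,0],[0,0,0],0.3]]'
python3 -m handwheel '[[[0,-20,-10],[0,0,0],0.3],[[0,-20,-10],[0,0,0],0.3],[[0,-20,0],[0,0,0],0.3],[[0,-20,0],[0,0,0],0.3],[[0,-20,0],[0,0,0],0.3],[[0,-20,0],[0,0,0],0.3],[[0,-20,0],[0,0,0],0.3],[[0,0,0],[0,0,0],0.3],[[0,0,0],[0,0,0],0.3],[[0,0,0],[0,0,0],0.3]]'
python3 - <<'E'
from h import *
prev=None
for k in range(6):
    im,d,i=grab('scene')
    P=cloud(d,i);m=(d>0)&(P[...,1]>320)&(P[...,1]<375)&(P[...,0]>400)&(P[...,0]<560)&(P[...,2]>90)&(P[...,2]<300);p=P[m]
    lo=p[p[:,2]<150].mean(0).round(1);hi=p[p[:,2]>235].mean(0).round(1)
    print(lo,hi,p[:,2].min().round(),p[:,2].max().round())
cv2.imwrite('pics/hung.png',cv2.resize(im[100:250,150:300],(600,600),interpolation=cv2.INTER_CUBIC)[:,:,::-1])
E
```

```text
t: 19.4
position: [477.5, 346.1, 250.3]
ee_rot: [-0.366, -3.12, 0.0]
contact_force: [0.5, 0.2, 0.1]
opening: 29.7
grasp_force: 0.0
t: 20.23
position: [478.8, 346.9, 372.1]
ee_rot: [0.365, 3.113, 0.008]
contact_force: [0.2, 1.2, 1.4]
opening: 30.0
grasp_force: 0.0
t: 21.07
position: [445.1, 210.3, 386.2]
ee_rot: [0.367, 3.12, 0.001]
contact_force: [-0.2, 0.6, -1.0]
opening: 29.9
grasp_force: 0.0
[470.  350.5 121.8] [474.6 349.6 252. ] 90.0 264.0
[469.9 350.6 121.9] [474.8 349.6 252. ] 90.0 263.0
[470.  350.6 122.4] [474.7 349.6 252.1] 90.0 263.0
[470.2 350.5 121.6] [474.8 349.7 252.2] 91.0 263.0
[469.8 350.6 122. ] [474.8 349.7 252. ] 90.0 263.0
[469.8 350.6 122.3] [474.8 349.7 252.3] 91.0 264.0
```

View pics/hung.png

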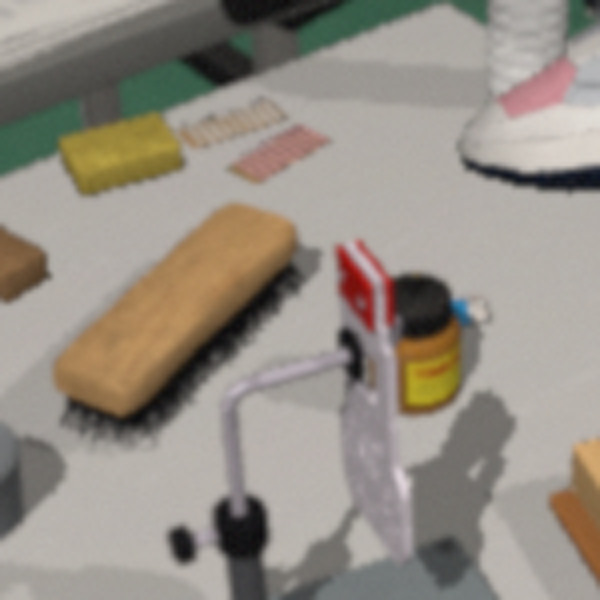

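The template hangs by its eye in the throat next to the disc (350,355) with its top at about 262 mm. It has been still over six frames, and the jar is untouched. Handing in.

```bash
python3 -m handwheel '[[[0,0,0],[0,0,0],0.3],[[0,0,0],[0,0,0],0.3],[[0,0,0],[0,0,0],0.3],[[0,0,0],[0,0,0],0.3],[[0,0,0],[0,0,0],0.3],[[0,0,0],[0,0,0],0.3],[[0,0,0],[0,0,0],0.3],[[0,0,0],[0,0,0],0.3]]' | egrep 't:|pos'
python3 -c "
from rig import ctrl
print(ctrl.finish_job())"
```

```text
t: 22.03
position: [445.1, 209.9, 386.3]
ee_rot: [0.366, 3.12, 0.0]
the job is handed in; nothing more can be done
None
```

The sole template hangs by its eye in the hook's throat, free and still, with the glue jar untouched, and I handed the job in at 22 s; no verdict came back.

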